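# Lock the spring-return hand throttle at its run-in setting

## Robot

A 7-joint arm with a two-finger parallel gripper is mounted at the origin on a cart in front of the work surface, level with it; the furniture and walls round the work are solid. World frame = base frame: x ahead of the robot, y to its left, z up, the work surface at z = 0. Lengths are in m, angles in rad, forces in N, time in s.
With the tool pointing down it reaches from about 0.35 to 0.9 m from the base axis. Payload 19.9 kg.
Tool frame: the origin (TCP) lies between the finger pads; the fingertips stand 19 mm ahead of it and the grasp point (between the pads) is the TCP; z points along the fingers, y is the direction in which the jaws open and shut (so a half turn about z gives the same grasp; the last joint's range is limited). The gripper opens to 94 mm and grips with 3 to 60 N. Pads are 16 mm wide; open, the fingers measure 119 mm over their backs; the gripper's body (75 mm by 177 mm) begins 78 mm behind the grasp point.
Start: joints at [-1.367, 0.417, -0.01, 1.614, 0.005, 1.111, -0.053], TCP at [0.151, 0.606, 0.195] pointing down, gripper open.
Joint ranges: [-2.81, 2.81], [-0.39, 2.02], [-1.27, 1.25], [0.06, 2.57], [-1.19, 4.33], [0.19, 2], [-2.82, 2.82]. Speed limits (rad/s): [1.89, 1.89, 2.39, 2.39, 3.01, 3.01, 3.01].

## Interface

Orientations are given as a 3x3 rotation matrix whose columns are the frame's x, y, z axes.
In Python, from rig import robot gives the robot as it stands. Calls block until the motion is done:
- robot.move_ptp(position, orientation): joint-space move of the TCP to a pose.
- robot.move_linear(position, velocity=0.15, frame=None, threshold=None): straight line of the TCP; frame=None keeps the orientation; velocity is the mean speed in m/s. With threshold (N) it stops when the force on the tool has changed by that much, and returns True; else False.
- robot.goto_joints(angles): joint-space move.
- robot.gripper_to(opening): finger opening in m; the grip force is fixed at half the most; returns when the fingers have stopped.
- robot.pause(seconds).
- robot.ik(position, orientation): joint angles nearest the present ones, or None.
- robot.get_state(): the state.
- robot.grab_frame(name): name is "scene" or "side" or "wrist"; returns the picture (384x512x3 uint8, red, green, blue); there is no depth.
- robot.camera_info(name): a dict with "fx", "fy", "cx", "cy" (pixels), "dist" ([k1, k2, p1, p2, k3] as OpenCV has them; the pictures are not rectified), "rvec" (rotation vector, rad) and "tvec" (3), from world to camera coordinates, as OpenCV has them. Camera axes: x right, y down, z forward; pixel columns grow to the right and rows downward; lengths in m; the calibration is good to about 2 mm. A picture is of the moment at which its call begins: read the wrist's pose just before it. camera_info takes no time and is no camera call; for the wrist camera it gives the pose at the moment of the call.
A pose or a line that the arm cannot do raises robot.PlanningError and nothing moves.
- robot.sign_off(): hands the job in, once; it reports no verdict.
The state is a dict: "time": time; "qpos": joint angles; "joint_vel": joint speeds; "effort": joint torques, N m; "ee_pos": TCP position; "tool_rot": TCP orientation; "force": force on the tool from outside, world axes, zero at the start; "moment": the same for the moment, N m; "opening": finger opening in m.
Only numpy, scipy, OpenCV 4.12 (cv2) and the standard library are available. Lean on these libraries where they do the work, as an engineer would, in place of code of your own. Each camera call takes 0.05 s, during which the arm holds its last target.

## Task

Lock the spring-return hand throttle open, ready for its cable: push the lever round against its spring by the upright finger plate, feel for the one place along the swing where the lock button will go in, and while holding the lever there press the button right down to its stop. Then let the lever settle back on the lock, so that lever and button stay put when you let go, and leave the tools and parts lying round it where they are.

Things in the scene. Friction and masses are not known exactly. Their poses are not given: they have to be found in the camera images.
- throttle: hand throttle: fixed grey cast base, T-shaped, about 195 x 236 mm, 12 mm thick, with a pillar, coiled return spring and a steel lever that swings level over a curved steel quadrant plate (outer radius 174 mm, top 64 mm above the bench). Origin on the pivot axis at bench height, z up; half-way through its swing the lever points along its -x
- pivot (a point): the lever's upright pivot axis, 80 mm above the bench, at mid-thickness of the lever bar (75 to 85 mm above the bench; the pivot nut reaches 106 mm). Axes as throttle
- lever (a joint): angle of the lever about the pivot, rad: 0 at rest, growing counter-clockwise seen from above, 1.25 at its far stop. The lever's direction is -x of the base turned by (angle - 0.65). A torsion spring drives it back to 0: about 4 N at the finger plate at rest, 10 N at 0.9 rad
- finger_plate (a point): upright steel finger plate on the lever's end, 46 mm wide along the lever, 8 mm thick, from 85 to 142 mm above the bench. The point is the middle of the pushed face (which looks to the lock button), 124 mm above the bench, 137 mm from the pivot axis. -x of this point points outward along the lever, -y is the way to push; shut fingers can stand over the button to push it
- button_top (a point): middle of the top of the lock button, a black mushroom head 28 mm across on the dark lever bar, 135 mm from the pivot axis and 15 mm from the face of the finger plate, on its +y side; 113.5 mm above the bench when up, 96 mm when fully down. It swings with the lever
- lock_button (a joint): travel of the button, m: 0 up, 0.0175 on its stop; spring 4 N up, 8.4 N down. Off the lock its 14 mm collar meets the plate after 4 mm. It goes through only at the keyhole's wide end (4 mm play each way), whose middle lies at an unknown lever angle of 0.75 to 1.05 rad; the lever then runs back 0.14 rad into the narrow end and stops, the button caught at 0.015
- spark_plug_0: spark plug lying left of the throttle, 64 mm long; origin at the middle of its underside
- spark_plug_1: second spark plug lying left of the throttle, 64 mm long
- spanner_13: combination spanner 170 mm long lying at the left front of the bench
- allen_set: set of keys in a holder, 85 x 28 x 21 mm, lying right of the throttle, below the swing of the lever
- tape_roll: roll of black tape, 58 mm across, 19 mm high, left of the throttle

How it is judged:
On the way:
1. with the lever held over against its spring, the lock button is pressed down to its stop (value of joint lever above 0.6 rad and value of joint lock_button above 0.0162 m), for 0.1 s.
At the end, for the whole second after the job is handed in: The lever stands still on the lock, wound between 0.56 and 0.97 rad, and the lock button is caught down (more than 13.5 mm of its 17.5 mm travel) with nothing holding them (value of joint lever between 0.56 and 0.97 rad and value of joint lock_button above 0.0135 m and velocity of joint lever between -0.05 and 0.05 rad/s); the robot touches nothing.
It fails at once if a spark plug, the spanner, the key set or the tape roll is moved by more than 30 mm (distance of any of spark_plug_0, spark_plug_1, spanner_13, allen_set, tape_roll from where it was at the start of the episode above 0.03 m).
It also fails if it takes over 54 s, if anything falls off the work surface, if the arm or the gripper's body presses on something with over 40 N, if the wrist force passes 120 N, or if a joint passes its speed limit or range.

## Working session

There is one attempt and no reset: what is moved stays moved. The work goes in short steps, each a Python script; the robot and the scene stay as the last script left them, time stands still between calls to the robot, and variables do not carry over. Pictures are saved under pics/ and viewed, and the job is handed in when it is done.

```bash
ls; mkdir -p pics; python3 - <<'E'
from rig import robot
import cv2
for n in ["scene","side","wrist"]:
    c=robot.camera_info(n); print(n,{k:(v if not hasattr(v,'round') else v.round(3)) for k,v in c.items()})
    im=robot.grab_frame(n); cv2.imwrite(f"pics/{n}0.png",im[:,:,::-1])
s=robot.get_state(); print(s)
E
```

```text
pics
scene {'fx': 399.03909394928985, 'fy': 399.03909394928985, 'cx': 256.01085100307233, 'cy': 192.27666282811686, 'dist': array([-0.005,  0.   ,  0.   ,  0.   ,  0.   ]), 'rvec': array([ 1.128, -1.978,  1.256]), 'tvec': array([0.416, 0.262, 0.532])}
side {'fx': 475.922443001695, 'fy': 475.922443001695, 'cx': 263.1658270671458, 'cy': 191.7339351272761, 'dist': array([-0.102,  0.   ,  0.   ,  0.   ,  0.   ]), 'rvec': array([ 0.008, -2.762,  1.444]), 'tvec': array([0.557, 0.003, 1.202])}
wrist {'fx': 277.87654218556713, 'fy': 277.87654218556713, 'cx': 254.30713877961105, 'cy': 191.98813283487843, 'dist': array([-0.064,  0.   ,  0.   ,  0.   ,  0.   ]), 'rvec': array([-2.286, -1.785, -0.26 ]), 'tvec': array([-0.624, -0.03 ,  0.392])}
{'time': 0.15, 'qpos': array([-1.36748009,  0.41781738, -0.01031543,  1.61401417,  0.00469938,
        1.11070197, -0.05298065]), 'joint_vel': array([-0.00034443, -0.00130735,  0.00015263, -0.00265524, -0.00032607,
       -0.00096394,  0.0007412 ]), 'effort': array([ 4.32772422e-04, -8.51533127e+01,  6.38273042e-01, -4.26126838e+01,
       -4.88744373e-02,  1.72588869e-02,  4.09398595e-06]), 'ee_pos': array([0.15141722, 0.60608093, 0.19439023]), 'tool_rot': array([[-9.70191098e-01,  2.42341103e-01, -1.52006174e-04],
       [ 2.42341140e-01,  9.70190679e-01, -9.04383901e-04],
       [-7.16944191e-05, -9.14262560e-04, -9.99999579e-01]]), 'force': array([ 0.15080394,  0.39356531, -0.30014397]), 'moment': array([ 0.01270481, -0.05245043, -0.02463947]), 'opening': 0.09361592257494841}
```

View pics/scene0.png

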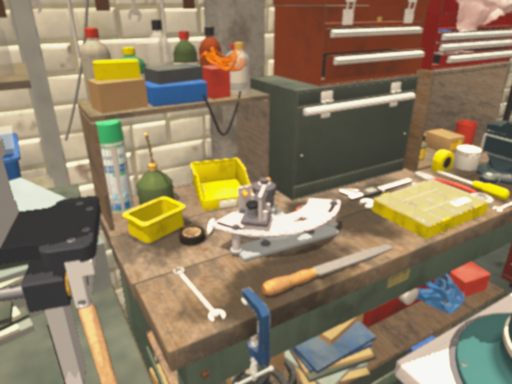

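View pics/side0.png

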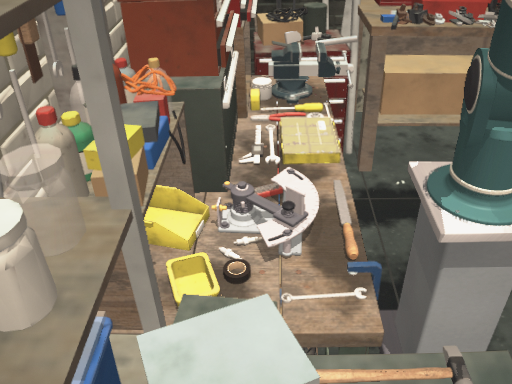

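View pics/wrist0.png

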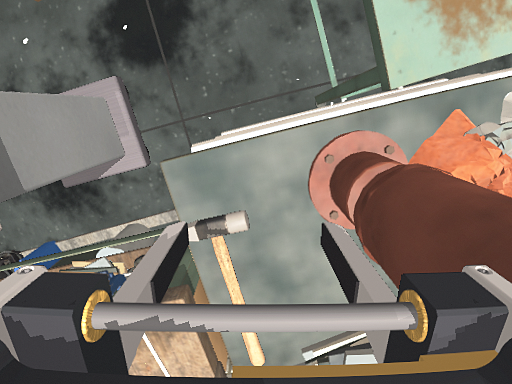

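```bash
cat > h.py <<'E'
import numpy as np, cv2
def ray(ci,uv):
    K=np.array([[ci['fx'],0,ci['cx']],[0,ci['fy'],ci['cy']],[0,0,1]])
    p=cv2.undistortPoints(np.array([[uv]],float),K,np.array(ci['dist']))[0,0]
    R=cv2.Rodrigues(np.array(ci['rvec']))[0]; t=np.array(ci['tvec'])
    return -R.T@t, R.T@np.array([p[0],p[1],1])
def onz(ci,uv,z):
    o,d=ray(ci,uv); return o+d*(z-o[2])/d[2]
def proj(ci,P):
    K=np.array([[ci['fx'],0,ci['cx']],[0,ci['fy'],ci['cy']],[0,0,1]])
    return cv2.projectPoints(np.atleast_2d(np.array(P,float)),np.array(ci['rvec']),np.array(ci['tvec']),K,np.array(ci['dist']))[0][:,0]
E
python3 - <<'E'
import cv2
from rig import robot
from h import *
a=cv2.imread("pics/side0.png")[155:305,205:355]; cv2.imwrite("pics/sidez.png",cv2.resize(a,(600,600),interpolation=cv2.INTER_CUBIC))
a=cv2.imread("pics/scene0.png")[165:265,195:355]; cv2.imwrite("pics/scenez.png",cv2.resize(a,(800,500),interpolation=cv2.INTER_CUBIC))
c=robot.camera_info("side"); 
print(onz(c,(240,188),.1), onz(c,(318,200),.064), onz(c,(237,270),0),ray(c,(240,188))[0])
c=robot.camera_info("scene"); print(onz(c,(262,185),.1),ray(c,(240,188))[0])
E
```

```text
[0.60488622 0.11732145 0.1       ] [0.42910623 0.11526149 0.064     ] [0.60727688 0.27446661 0.        ] [0.52770038 0.99393489 0.69839341]
[0.5871203  0.12048178 0.1       ] [-0.10855373  0.54518209  0.46360454]
```

View pics/sidez.png

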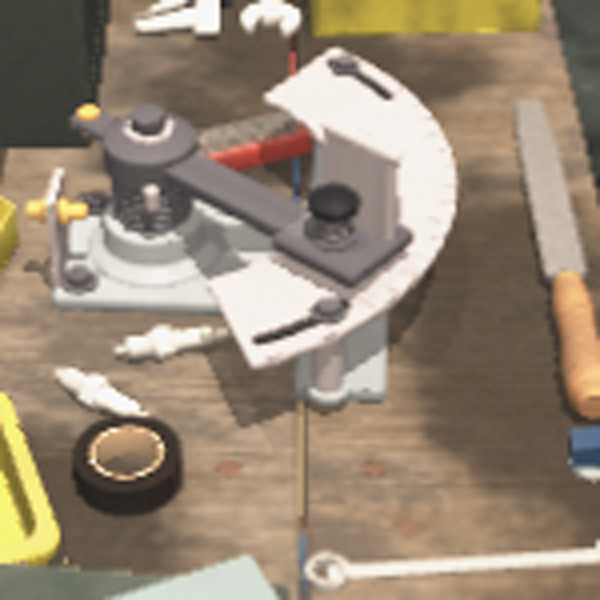

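View pics/scenez.png

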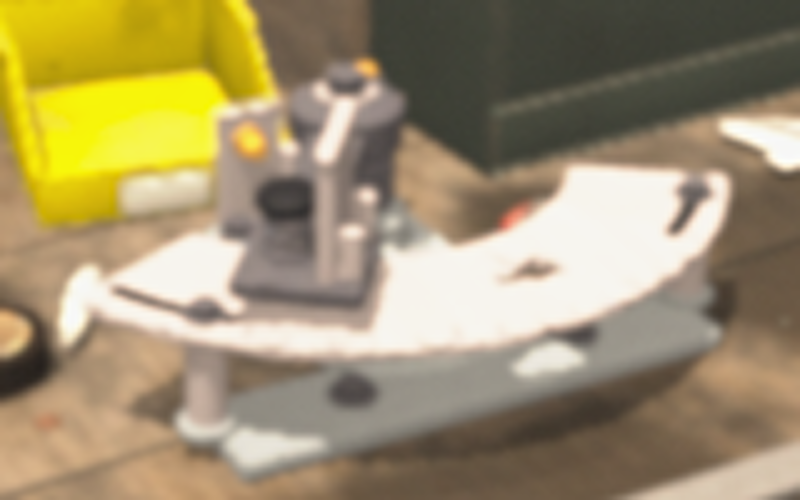

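```bash
cat > loc.py <<'E'
from rig import robot
from h import *
def tri(a,b):
    cs,cc=robot.camera_info("side"),robot.camera_info("scene")
    o1,d1=ray(cs,a);o2,d2=ray(cc,b)
    s=np.linalg.lstsq(np.c_[d1,-d2],o2-o1,rcond=None)[0]
    return (o1+d1*s[0]+o2+d2*s[1])/2, np.linalg.norm(o1+d1*s[0]-o2-d2*s[1])
if __name__=="__main__":
    cs,cc=robot.camera_info("side"),robot.camera_info("scene")
    for n,a,b,z in [("nut",(150,118),(348,76),.106),("button",(335,198),(287,195),.1135),("platetopinner",(345,135),(340,100),.142)]:
        A=(205+a[0]/4-.4,155+a[1]/4-.4);B=(195+b[0]/5-.4,165+b[1]/5-.4)
        print(n,tri(A,B),onz(cs,A,z)[:2],onz(cc,B,z)[:2])
    k=onz(cc,(195+540/5-.4,165+268/5-.4),.064); print("key",k)
    for p in [(505,274),(530,260),(560,268)]: print(onz(cc,(195+p[0]/5-.4,165+p[1]/5-.4),.064))
E
python3 loc.py
```

```text
nut (array([0.60060903, 0.10674039, 0.10405477]), np.float64(0.0011759338016329207)) [0.6002639  0.11069283] [0.59777879 0.10819666]
button (array([0.49920376, 0.1965935 , 0.11182758]), np.float64(0.0014965904163735469)) [0.49934894 0.19761621] [0.49519742 0.19927722]
platetopinner (array([0.49437523, 0.17806986, 0.14511377]), np.float64(0.009032089183822204)) [0.49404186 0.18148883] [0.50781564 0.16750701]
key [0.46853744 0.09393827 0.064     ]
[0.47178565 0.10939569 0.064     ]
[0.47626332 0.09338098 0.064     ]
[0.46429411 0.08681921 0.064     ]
```

```bash
cat > geo.py <<'E'
import numpy as np
PIV=np.array([.600,.109]); TH0=np.deg2rad(139.2)
def pose(a,zt,back=12.5e-3,r=.135,sgn=1,piv=PIV,th0=TH0):
    """TCP pose: lever angle a, tip height zt, tool centre 'back' m behind plate face (button is 15 mm behind)"""
    th=th0+a; u=np.array([np.cos(th),np.sin(th)]); t=np.array([-u[1],u[0]])
    p=piv+u*r+t*(.015-back)
    y=sgn*np.r_[t,0]; z=np.array([0,0,-1.]); x=np.cross(y,z)
    return np.r_[p,zt+.019], np.c_[x,y,z]
E
python3 - <<'E'
from rig import robot
from geo import *
for s in (1,-1):
  for a in (0,.3,.6,.9,1.1):
    for z in (.1215,.09):
      p,R=pose(a,z,sgn=s); q=robot.ik(p,R); print(s,a,z,p.round(3),None if q is None else np.round(q,2))
E
```

```text
1 0 0.1215 [0.496 0.195 0.14 ] [-1.26  0.53  1.09  1.92 -0.56  1.03 -2.21]
1 0 0.09 [0.496 0.195 0.109] [-1.25  0.6   1.09  1.95 -0.64  0.99 -2.14]
1 0.3 0.1215 [0.475 0.161 0.14 ] [-1.25  0.46  1.09  1.99 -0.49  0.98 -1.91]
1 0.3 0.09 [0.475 0.161 0.109] [-1.24  0.53  1.09  2.02 -0.59  0.94 -1.82]
1 0.6 0.1215 [0.466 0.122 0.14 ] [-0.95  0.28  0.74  2.04 -0.24  0.91 -1.77]
1 0.6 0.09 [0.466 0.122 0.109] [-0.95  0.34  0.74  2.06 -0.31  0.84 -1.71]
1 0.9 0.1215 [0.468 0.081 0.14 ] [-0.94  0.29  0.81  2.05 -0.26  0.91 -1.36]
1 0.9 0.09 [0.468 0.081 0.109] [-0.92  0.35  0.81  2.08 -0.34  0.85 -1.3 ]
1 1.1 0.1215 [0.476 0.056 0.14 ] [-0.87  0.29  0.81  2.04 -0.27  0.91 -1.1 ]
1 1.1 0.09 [0.476 0.056 0.109] [-0.85  0.35  0.8   2.07 -0.34  0.85 -1.04]
-1 0 0.1215 [0.496 0.195 0.14 ] [-0.76  0.33  0.4   1.91 -0.16  0.93  0.57]
-1 0 0.09 [0.496 0.195 0.109] [-0.75  0.38  0.39  1.93 -0.18  0.87  0.59]
-1 0.3 0.1215 [0.475 0.161 0.14 ] [-0.72  0.28  0.39  1.98 -0.13  0.91  0.9 ]
-1 0.3 0.09 [0.475 0.161 0.109] [-0.71  0.32  0.38  2.01 -0.16  0.84  0.92]
-1 0.6 0.1215 [0.466 0.122 0.14 ] [-0.67  0.24  0.4   2.03 -0.12  0.9   1.25]
-1 0.6 0.09 [0.466 0.122 0.109] [-0.65  0.29  0.38  2.05 -0.14  0.82  1.27]
-1 0.9 0.1215 [0.468 0.081 0.14 ] [-0.62  0.23  0.44  2.04 -0.12  0.89  1.64]
-1 0.9 0.09 [0.468 0.081 0.109] [-0.59  0.28  0.41  2.07 -0.15  0.82  1.67]
-1 1.1 0.1215 [0.476 0.056 0.14 ] [-0.59  0.24  0.47  2.03 -0.14  0.9   1.91]
-1 1.1 0.09 [0.476 0.056 0.109] [-0.56  0.29  0.44  2.06 -0.17  0.83  1.94]
```

```bash
python3 - <<'E'
from rig import robot
from geo import *
from h import *
c=robot.camera_info("wrist");s=robot.get_state()
o,d=ray(c,(c['cx'],c['cy'])); R0=s['tool_rot']; print("cam in tool",R0.T@(o-s['ee_pos']),"axis",R0.T@d)
p,R=pose(0.4,.28,sgn=-1); p[:2]=[.5,.16]
print(robot.ik(p,R))
robot.move_ptp(p,R)
s=robot.get_state(); print(s['time'],s['ee_pos'],s['force'])
c=robot.camera_info("wrist"); np.save("c1.npy",c,allow_pickle=True)
im=robot.grab_frame("wrist"); cv2.imwrite("pics/wrist1.png",im[:,:,::-1])
E
```

```text
cam in tool [ 0.08357066 -0.00086814 -0.18871495] axis [-2.86501185e-01 -1.51465708e-04  9.58079876e-01]
[-0.72231296  0.15567563  0.40144018  1.73610359 -0.06362264  1.26259938
  0.95279463]
2.2167 [0.49970907 0.1609779  0.29876605] [ 0.00807312 -0.02352621  0.63905654]
```

View pics/wrist1.png

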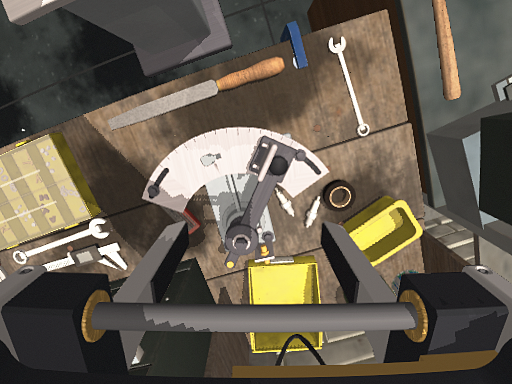

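Lever, nut (238,241), button (≈268,158) and the keyhole (≈210,160) are visible. Zoom.

```bash
python3 - <<'E'
import cv2
a=cv2.imread("pics/wrist1.png")[120:270,140:340]; cv2.imwrite("pics/wz.png",cv2.resize(a,(800,600),interpolation=cv2.INTER_CUBIC))
E
```

```text
(no output)
```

View pics/wz.png

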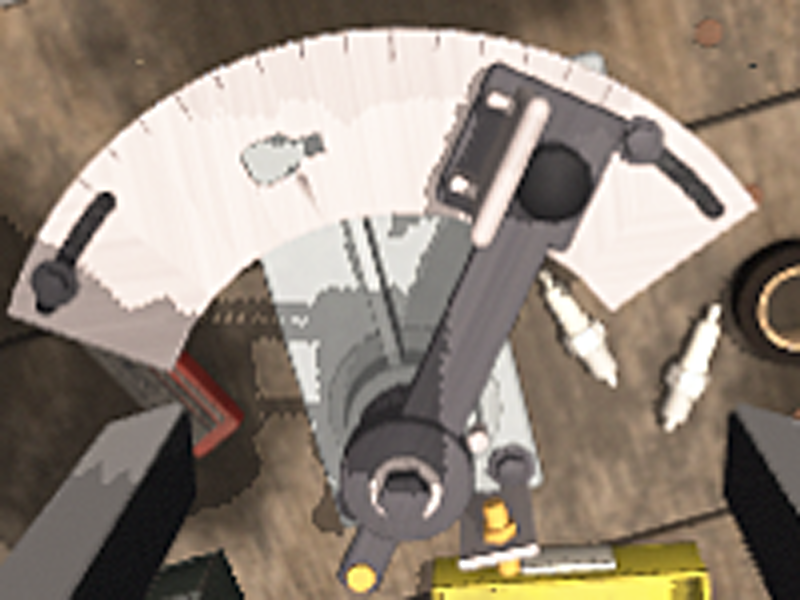

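```bash
python3 - <<'E'
from h import *
c=np.load("c1.npy",allow_pickle=True).item()
f=lambda p,z: onz(c,(140+p[0]/4-.4,120+p[1]/4-.4),z)[:2]
piv=f((405,487),.106); b=f((555,180),.1135); e1,e2=f((543,103),.142),f((481,243),.142)
k=f((268,163),.064); k2=f((240,163),.064);kn=f((318,143),.064)
fe=lambda v: (np.degrees(np.arctan2(v[1],v[0]))%360, np.hypot(*v))
print(piv,b,e1,e2)
for P in (piv,np.array([.6,.109])):
  print("button",fe(b-P),"plate edge dir",fe(e1-e2),"plate mid",fe((e1+e2)/2-P))
  for n in (k,k2,kn): print("key",n,fe(n-P),np.radians(fe(n-P)[0]-fe(b-P)[0]))
u=b-piv;u/=np.linalg.norm(u);t=np.array([-u[1],u[0]])
print("plate mid rel button",((e1+e2)/2-b)@u,((e1+e2)/2-b)@t)
E
```

```text
[0.59662574 0.10738205] [0.49924412 0.19464245] [0.46885777 0.1972942 ] [0.50561186 0.16556534]
button (np.float64(138.13754820316973), np.float64(0.13075762553805695)) plate edge dir (np.float64(139.19680345724242), np.float64(0.04855495588388744)) plate mid (np.float64(145.90556608131024), np.float64(0.13209632350204129))
key [0.46942241 0.09242666] (np.float64(186.70552305636488), np.float64(0.12807946666800213)) 0.847671072214065
key [0.46607365 0.08210998] (np.float64(190.95572279806726), np.float64(0.13297565068551578)) 0.921851051574184
key [0.46808062 0.11343926] (np.float64(177.30214192960145), np.float64(0.12868775128406437)) 0.6835511107321488
button (np.float64(139.63548046170925), np.float64(0.13223606161870907)) plate edge dir (np.float64(139.19680345724242), np.float64(0.04855495588388744)) plate mid (np.float64(147.2871176507886), np.float64(0.13402260308336267))
key [0.46942241 0.09242666] (np.float64(187.23349329429905), np.float64(0.13162515916661574)) 0.8307420413352046
key [0.46607365 0.08210998] (np.float64(191.3530176201297), np.float64(0.13659919257646438)) 0.9026413044369489
key [0.46808062 0.11343926] (np.float64(178.07264742268785), np.float64(0.13199405425833718)) 0.6708551186078594
plate mid rel button 0.00012650834302948763 0.017854472295584317
```

```bash
sed -i 's/PIV=.*; TH0=.*/PIV=np.array([.5995,.1085]); TH0=np.deg2rad(139.2)/' geo.py; python3 - <<'E'
from rig import robot
from geo import *
import cv2
robot.gripper_to(0)
p,R=pose(0,.165,back=.021,sgn=-1); robot.move_ptp(p,R)
p,R=pose(0,.1205,back=.021,sgn=-1); print(robot.move_linear(p,velocity=.1,threshold=4))
s=robot.get_state();f0=s['force'];print(s['time'],s['ee_pos']-p,f0,s['opening'])
p,R=pose(0,.1205,back=.005,sgn=-1); print(robot.move_linear(p,velocity=.03,threshold=2.5))
s=robot.get_state();print(s['time'],s['ee_pos'],s['force']-f0)
u=np.array([np.cos(TH0),np.sin(TH0)]);t=np.array([-u[1],u[0]]);d=s['ee_pos'][:2]-PIV
print("r",d@u,"back",.015-d@t, "ft",(s['force']-f0)[:2]@t)
im=robot.grab_frame("wrist"); cv2.imwrite("pics/wrist2.png",im[:,:,::-1])
im=robot.grab_frame("side"); cv2.imwrite("pics/side2.png",cv2.resize(im[155:305,205:355,::-1],(600,600),interpolation=cv2.INTER_CUBIC))
E
```

```text
False
4.8333 [ 5.07852951e-04 -8.26266485e-05  8.01304063e-04] [ 0.57367221  0.40228654 -0.51767695] 8.270813256169743e-05
False
5.5167 [0.49082334 0.18922585 0.13958333] [-0.99440107  0.04691285  0.83398259]
r 0.1350156292398411 back 0.005097496997290195 ft 0.6142493512000105
```

View pics/side2.png

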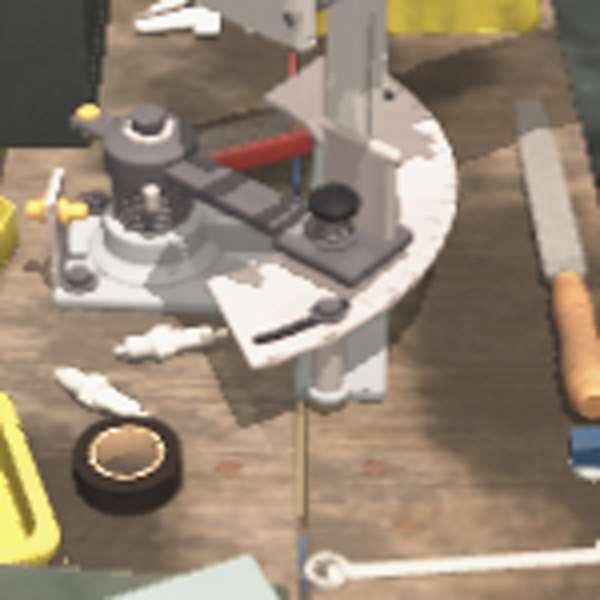

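```bash
python3 - <<'E'
from rig import robot
from h import *
from geo import *
c=robot.camera_info("side");s=robot.get_state();e=s['ee_pos']
for P in (e+s['tool_rot'][:,2]*.019,e,e-[0,0,-.1]): print(P,(proj(c,P)[0]-[205,155]+.4)*4)
print(s['tool_rot'].round(3), s['qpos'].round(3))
E
```

```text
[0.49084798 0.18927342 0.12051096] [351.0586359  177.51948752]
[0.49084716 0.18927344 0.13951096] [351.63509675 147.50049834]
[0.49084716 0.18927344 0.23951096] [354.76924683 -21.99145021]
[[-0.757  0.653  0.   ]
 [ 0.653  0.757 -0.   ]
 [-0.     0.    -1.   ]] [-0.755  0.322  0.394  1.925 -0.153  0.923  0.572]
```

View pics/wrist2.png

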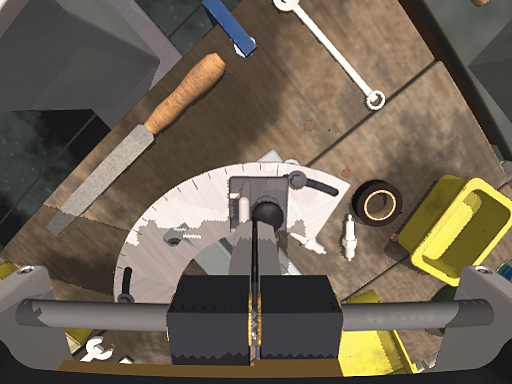

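```bash
python3 - <<'E'
import cv2,numpy as np
a=cv2.imread("pics/side0.png")[185:225,265:315]; b=cv2.imread("pics/side2.png"); b=cv2.resize(b,(150,150),interpolation=cv2.INTER_AREA)[30:70,60:110]
f=lambda x:cv2.resize(x,(400,320),interpolation=cv2.INTER_NEAREST)
w=cv2.imread("pics/wrist2.png")[160:300,200:320]
cv2.imwrite("pics/cmp.png",np.hstack([f(a),f(b)]))
cv2.imwrite("pics/w2z.png",cv2.resize(w,(514,600),interpolation=cv2.INTER_NEAREST))
E
```

```text
(no output)
```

View pics/cmp.png

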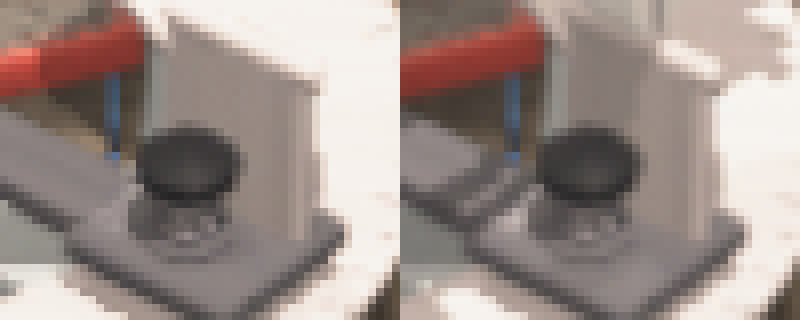

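View pics/w2z.png

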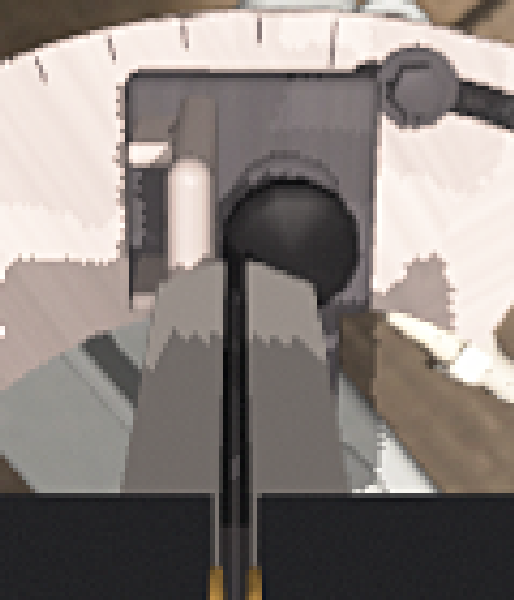

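```bash
python3 - <<'E'
from rig import robot
from h import *
c=robot.camera_info("wrist");s=robot.get_state();e=s['ee_pos'];R=s['tool_rot']
k=600/140
for x in (.008,-.008):
  for z in (.019,0,-.02,-.05):
    P=[e+R@np.array([x,y,z]) for y in (-.0125,0,.0125)]
    print(x,z,((proj(c,P)-[200,160])*k).round().tolist())
s2=robot.camera_info("side")
P=[e+R@np.array([x,y,.019]) for x in(-.008,.008) for y in (-.0125,.0125)]; print(((proj(s2,P)-[205,155]+.4)*4).round().tolist())
E
```

```text
0.008 0.019 [[169.0, 205.0], [236.0, 205.0], [304.0, 205.0]]
0.008 0 [[163.0, 243.0], [237.0, 243.0], [310.0, 243.0]]
0.008 -0.02 [[156.0, 291.0], [237.0, 291.0], [318.0, 291.0]]
0.008 -0.05 [[142.0, 386.0], [238.0, 386.0], [334.0, 385.0]]
-0.008 0.019 [[170.0, 284.0], [236.0, 284.0], [302.0, 284.0]]
-0.008 0 [[165.0, 329.0], [237.0, 329.0], [308.0, 328.0]]
-0.008 -0.02 [[158.0, 384.0], [237.0, 384.0], [316.0, 384.0]]
-0.008 -0.05 [[145.0, 492.0], [238.0, 492.0], [331.0, 492.0]]
[[354.0, 161.0], [324.0, 182.0], [378.0, 173.0], [348.0, 194.0]]
```

```bash
python3 - <<'E'
from rig import robot
from h import *
c=robot.camera_info("wrist");s=robot.get_state();e=s['ee_pos'];R=s['tool_rot']
for y in (-.047,-.0595,.047,.0595):
  for x in (.008,-.008):
    P=[e+R@np.array([x,y,z]) for z in (.019,0,-.02,-.05)]
    print(y,x,proj(c,P).round().tolist())
im=cv2.imread("pics/wrist1.png")[210:384,90:400]; cv2.imwrite("pics/w1z.png",cv2.resize(im,(775,435)))
im=cv2.imread("pics/wrist0.png")[210:384,90:400]; cv2.imwrite("pics/w0z.png",cv2.resize(im,(775,435)))
E
```

```text
-0.047 0.008 [[196.0, 208.0], [191.0, 217.0], [184.0, 228.0], [172.0, 250.0]]
-0.047 -0.008 [[197.0, 226.0], [192.0, 237.0], [186.0, 249.0], [174.0, 274.0]]
-0.0595 0.008 [[181.0, 208.0], [174.0, 217.0], [166.0, 228.0], [150.0, 249.0]]
-0.0595 -0.008 [[182.0, 226.0], [176.0, 236.0], [168.0, 249.0], [153.0, 274.0]]
0.047 0.008 [[314.0, 208.0], [320.0, 217.0], [326.0, 228.0], [339.0, 250.0]]
0.047 -0.008 [[313.0, 226.0], [318.0, 236.0], [324.0, 249.0], [337.0, 274.0]]
0.0595 0.008 [[330.0, 208.0], [336.0, 217.0], [345.0, 228.0], [361.0, 249.0]]
0.0595 -0.008 [[328.0, 226.0], [335.0, 236.0], [343.0, 249.0], [358.0, 274.0]]
```

View pics/w1z.png

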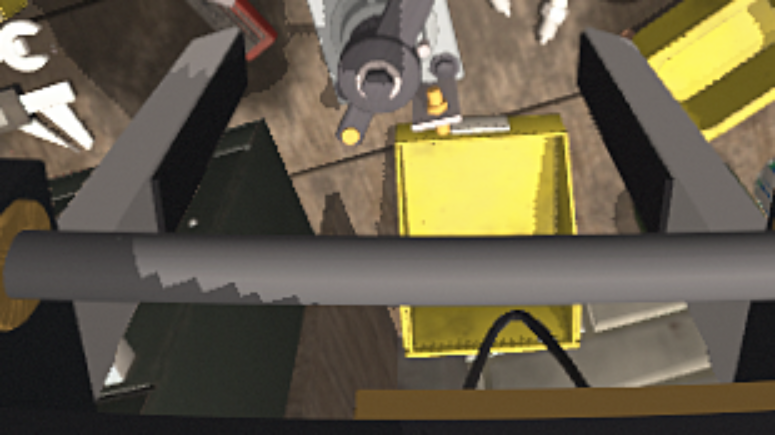

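```bash
python3 - <<'E'
from rig import robot
from geo import *
import cv2
p,R=pose(0,.1205,back=.021,sgn=-1); robot.move_linear(p,velocity=.06)
f0=robot.get_state()['force']
p,R=pose(0,.085,back=.021,sgn=-1); print(robot.move_linear(p,velocity=.03,threshold=3))
s=robot.get_state();print(s['time'],s['ee_pos'],s['force']-f0)
im=robot.grab_frame("side"); cv2.imwrite("pics/side3.png",cv2.resize(im[155:255,225:325,::-1],(600,600),interpolation=cv2.INTER_CUBIC))
E
```

```text
False
7.3667 [0.50131823 0.20131324 0.10416582] [ 0.35431053 -0.05033649 -0.39359184]
```

View pics/side3.png

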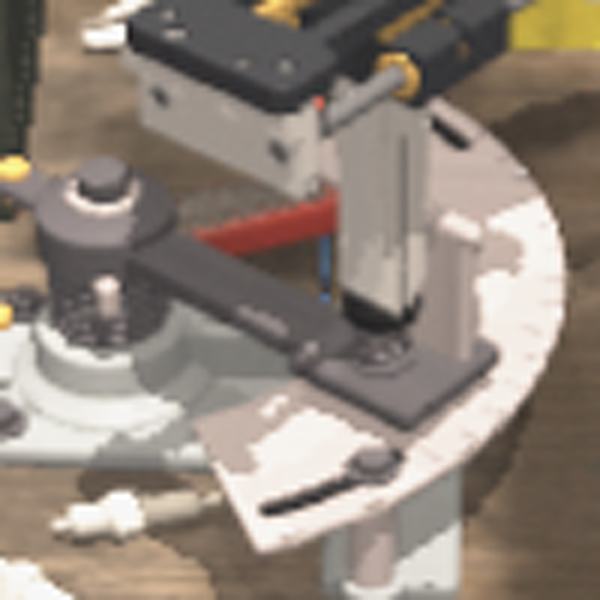

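```bash
sed -i 's/zt+.019/zt-.009/' geo.py; python3 - <<'E'
from rig import robot
from geo import *
f0=robot.get_state()['force']
p,R=pose(0,.100,back=.021,sgn=-1); print(robot.move_linear(p,velocity=.02,threshold=2.5))
s=robot.get_state();print(s['time'],s['ee_pos'],s['force']-f0)
z=s['ee_pos'][2]+.005
robot.move_linear(np.r_[s['ee_pos'][:2],z],velocity=.05)
f0=robot.get_state()['force']
p,R=pose(0,.1,back=.006,sgn=-1); p[2]=z; print(robot.move_linear(p,velocity=.03,threshold=2.5))
s=robot.get_state();print(s['time'],s['ee_pos'],s['force']-f0)
u=np.array([np.cos(TH0),np.sin(TH0)]);t=np.array([-u[1],u[0]]);d=s['ee_pos'][:2]-PIV
print("r",d@u,"back",.015-d@t, "ft",(s['force']-f0)[:2]@t)
E
```

```text
True
7.7083 [0.50129696 0.20131164 0.10199323] [ 0.43107783 -0.12588103  4.89620188]
True
8.325 [0.49559977 0.19480545 0.1068677 ] [ 4.05439726  2.03581807 -0.52587931]
r 0.13504571817461347 back 0.01244224964825541 ft -4.1903309159008275
```

```bash
cat > act.py <<'E'
from rig import robot
from geo import *
def go(a,z,v=.08,thr=None,back=.0125):
    p,R=pose(a,0,back=back,sgn=-1); p[2]=z
    return robot.move_linear(p,velocity=v,frame=R,threshold=thr)
def rep(l=""):
    s=robot.get_state();d=s['ee_pos'][:2]-PIV
    print(l,round(s['time'],2),"z",s['ee_pos'][2].round(4),"ang",round((np.arctan2(d[1],d[0])%(2*np.pi))-TH0-.0025/.135,4),"r",np.hypot(*d).round(4),s['force'].round(1)); return s
E
python3 - <<'E'
from act import *
for a in (.2,.4,.6,.84): go(a,.107); rep()
robot.pause(.2)
print(go(.84,.082,v=.04,thr=12)); s=rep("probe")
E
```

```text
8.82 z 0.107 ang 0.1957 r 0.1352 [ 2.1  4.5 -2.5]
 9.3 z 0.1069 ang 0.3937 r 0.1352 [-0.7  5.6 -1.9]
 9.78 z 0.1068 ang 0.5921 r 0.1352 [-1.1  7.9 -0.9]
 10.33 z 0.1067 ang 0.8309 r 0.1351 [-2.   7.7 -1.5]
True
probe 10.87 z 0.1004 ang 0.8207 r 0.134 [ 0.3  8.5 -3.2]
```

```bash
python3 - <<'E'
from act import *
import cv2
rep()
im=robot.grab_frame("side"); a=cv2.resize(im[155:255,225:325,::-1],(400,400),interpolation=cv2.INTER_CUBIC)
im=robot.grab_frame("scene"); b=cv2.resize(im[165:265,235:335,::-1],(400,400),interpolation=cv2.INTER_CUBIC)
cv2.imwrite("pics/p4.png",np.hstack([a,b]))
E
```

```text
10.87 z 0.1004 ang 0.8207 r 0.134 [ 0.3  8.5 -3.2]
```

View pics/p4.png

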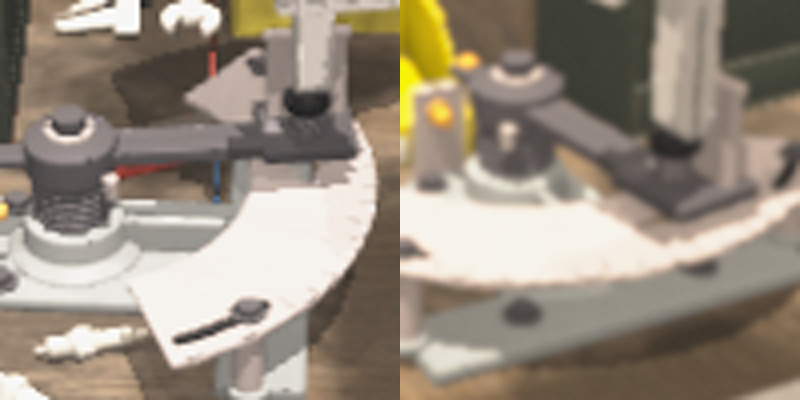

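```bash
python3 - <<'E'
from act import *
for z in (.1,.098,.096):
    print(go(.84,z,v=.02,thr=15)); rep()
E
```

```text
False
 11.22 z 0.1003 ang 0.8279 r 0.134 [0.8 8.7 4. ]
False
 11.47 z 0.0984 ang 0.8275 r 0.1339 [1.3 9.  4.7]
False
 11.72 z 0.0965 ang 0.8277 r 0.1339 [-0.1  8.7  5.6]
```

```bash
python3 - <<'E'
from act import *
for z in (.094,.092,.089,.086):
    r=go(.84,z,v=.03,thr=15); s=rep(r)
    if r or s['force'][2]>14: break
E
```

```text
False 11.97 z 0.0944 ang 0.8272 r 0.1339 [-0.5  9.1  6.8]
False 12.22 z 0.0925 ang 0.8274 r 0.1339 [-0.3  9.7  6.9]
False 12.47 z 0.0894 ang 0.8275 r 0.1339 [0.9 9.  5.5]
False 12.72 z 0.0864 ang 0.8274 r 0.1339 [-0.1  9.1  5.5]
```

```bash
python3 - <<'E'
from act import *
import cv2
for z in (.0845,.083,.0815,.08):
    r=go(.84,z,v=.03,thr=15); s=rep(r)
    if r or s['force'][2]>13: break
robot.pause(.2); rep()
im=robot.grab_frame("side"); a=cv2.resize(im[155:255,225:325,::-1],(400,400),interpolation=cv2.INTER_CUBIC)
im=robot.grab_frame("scene"); b=cv2.resize(im[165:265,235:335,::-1],(400,400),interpolation=cv2.INTER_CUBIC)
cv2.imwrite("pics/p5.png",np.hstack([a,b]))
E
```

```text
False 12.97 z 0.0852 ang 0.8274 r 0.1338 [-1.5  8.4 13.4]
 13.17 z 0.0852 ang 0.8273 r 0.1338 [-2.4  9.  12.9]
```

View pics/p5.png

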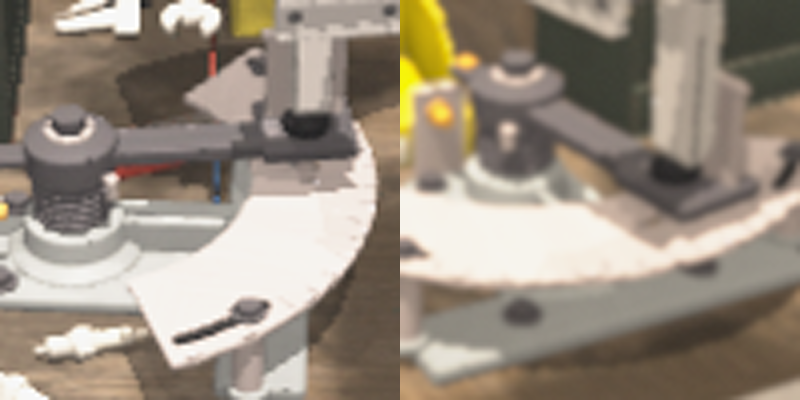

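```bash
python3 - <<'E'
from act import *
for z in (.0835,.082):
    r=go(.84,z,v=.02); s=rep(r)
    if s['force'][2]>22: break
robot.pause(.3); rep()
E
```

```text
False 13.52 z 0.0849 ang 0.8269 r 0.1335 [-7.8  8.5 30.3]
 13.82 z 0.0849 ang 0.8267 r 0.1336 [-7.8  8.4 28.8]
```

```bash
python3 - <<'E'
from act import *
go(.84,.0846,v=.02); rep()
for a in (.80,.76,.72,.70,.68,.66):
    go(a,.0846,v=.03); rep(a)
robot.pause(.2); rep()
E
```

```text
14.07 z 0.0853 ang 0.8275 r 0.1338 [-3.3  8.4 15.1]
0.8 14.4 z 0.0853 ang 0.7862 r 0.1337 [-1.3  8.1 11.9]
0.76 14.73 z 0.0854 ang 0.7457 r 0.1336 [ 0.1  8.4 10.9]
0.72 15.07 z 0.0854 ang 0.7052 r 0.1335 [2.2 8.9 9.2]
0.7 15.32 z 0.0854 ang 0.685 r 0.1334 [2.9 9.2 8.5]
0.68 15.57 z 0.0853 ang 0.6715 r 0.1335 [2.7 3.8 9.8]
0.66 15.82 z 0.0853 ang 0.6602 r 0.1336 [ 1.2 -4.  12.2]
 16.02 z 0.0853 ang 0.6601 r 0.1336 [ 1.4 -4.8 12.2]
```

```bash
python3 - <<'E'
from act import *
import cv2
for z in (.0865,.089,.093):
    go(.66,z,v=.02); rep()
go(.66,.20,v=.15); rep(); robot.pause(.3)
im=robot.grab_frame("side"); a=cv2.resize(im[155:255,225:325,::-1],(400,400),interpolation=cv2.INTER_CUBIC)
im=robot.grab_frame("scene"); b=cv2.resize(im[165:265,235:335,::-1],(400,400),interpolation=cv2.INTER_CUBIC)
cv2.imwrite("pics/p6.png",np.hstack([a,b]))
c=robot.camera_info("wrist"); np.save("c2.npy",c,allow_pickle=True)
im=robot.grab_frame("wrist"); cv2.imwrite("pics/wrist6.png",im[:,:,::-1])
E
```

```text
16.27 z 0.0871 ang 0.6588 r 0.1341 [ 0.2 -2.7 13.5]
 16.54 z 0.0889 ang 0.6581 r 0.1351 [-0.   0.2 -0.5]
 16.89 z 0.0931 ang 0.6595 r 0.135 [ 0.1 -0.1  0.7]
 17.76 z 0.1992 ang 0.661 r 0.1355 [-0.5  0.3 -0.1]
```

View pics/p6.png

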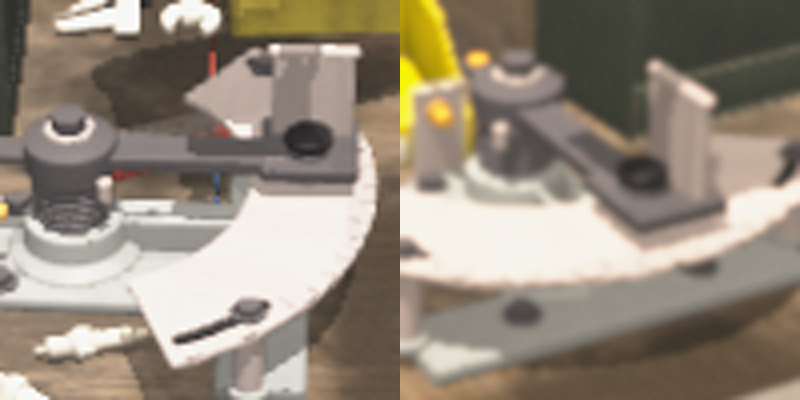

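View pics/wrist6.png

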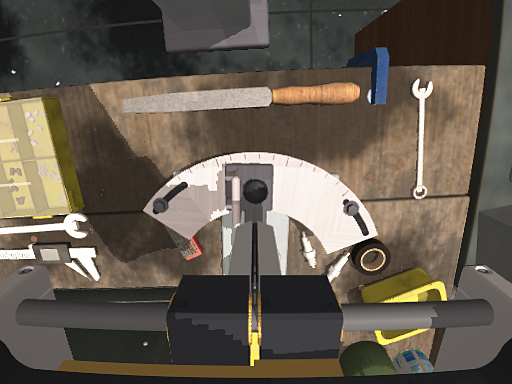

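```bash
python3 - <<'E'
from act import *
from h import *
a=robot.grab_frame("side")[155:255,225:325].astype(int); robot.pause(1); b=robot.grab_frame("side")[155:255,225:325]
print("diff",abs(a-b).max())
# button centre (scene/side) at z~.0985
for n,uv in (("side",(225+307/4,155+134/4)),("scene",(235+(640-400)/4,165+170/4))):
    P=onz(robot.camera_info(n),uv,.0985)[:2]-PIV; print(n,np.hypot(*P),np.arctan2(P[1],P[0])%6.283-TH0)
rep(); robot.sign_off()
E
```

```text
diff 60
side 0.13273457083271736 0.6339004297244819
scene 0.13778269248603717 0.6325451599780934
 19.31 z 0.2 ang 0.6599 r 0.135 [-0.1  0.1  0.4]
the job is handed in; nothing more can be done
```

The throttle is locked open and I handed the job in at 19.3 s of the 54 s allowed; no verdict is reported back.

**What I did:** I pushed the lever round by the finger plate with the shut fingers. The camera put the keyhole at about 0.84 rad. The first probe there tripped the force threshold early, so I went on down in small steps. The button went through at about 0.83 rad, and I pressed it to a hard stop at about 30 N, held for 0.3 s. I then let the lever run back with the button still held down. The plate stopped pushing on the finger at about 0.68 rad, and I lifted straight off.

**Last checks:**
- **Button and lock:** contact force fell to zero after about 3.5 mm of lift. The pictures show the button down and the lever still over.
- **Contact:** the wrist force is about 0, with the gripper about 0.1 m above the throttle.
- **Loose parts:** I never went near them, and they look undisturbed in the pictures. I did not measure how far they might have moved.

**Checks that disagreed or were inconclusive:**
- **Lever angle:** the final images give about 0.63 rad, against about 0.68 rad by feel. Both are inside 0.56–0.97.
- **Stillness:** two side pictures 1 s apart differed by up to 60 grey levels in places. I did not find out why before handing in, so that check does not prove the lever was still.
- **Fingertip height:** shut, the fingertips sat roughly 10 mm behind the TCP, not 19 mm ahead as described. My first push passed over the plate without touching it, and I corrected the height by touch.

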